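Key the mixer rotor onto its drive and lock it

TASK

The rotor of the small bench mixer has been set on its spindle but sits too high, because the flats inside its hub are not in line with the flats of the spindle hidden beneath. Without lifting it off, push it gently round by its blue fins until it drops fully home on the spindle, stop there rather than forcing it, then swing the red locking arm in over its rim as far as it goes. Leave the brown bottle, timer, well plate and tube round it where they are.

Things in the scene. Friction and masses are not known exactly. Their poses are not given: they have to be found in the camera images.
- unit: The mixer's drive unit, fixed to the worktop: a round white housing 194 mm across and 55 mm high with a small control panel on its front. Origin: centre of its underside, on the worktop, under the spindle axis; z is up and -x points out of the control panel.
- unit_axis (a point): Point on the vertical spindle axis at the housing's deck, 55 mm above the worktop. The spindle is steel, 56 mm across with two parallel flats, hidden under the rotor; the direction of its flats is unknown and differs every time.
- pin_tip (a point): Tip of the round steel pin, 24 mm across, in which the spindle ends above; on the axis, 115 mm above the worktop. It shows in the middle of the rotor's hub and keeps the rotor centred.
- rotor: The loose rotor, about 0.5 kg; origin on its axis at the hub's underside. Two flats inside the hub lie parallel to its x axis (same after half a turn). It turns either way (1 to 3 N on a fin) and falls home by its weight when the flats come within 5 degrees of the spindle's; this can take up to 160 degrees of turning. Then it turns no more: a push on a fin meets a firm stop.
- rotor_mid (a point): Rotor axis at the top face of its disc (160 mm across, 8 mm thick): 95 mm above the worktop when too high, 83 mm when home. Four blue upright fins lie along its +x, +y, -x, -y axes, 24 to 60 mm from the axis, 9 mm thick, 28 mm tall above the disc. The dark hub collar round the pin is 50 mm across and stands 15 mm above the disc.
- lock (a joint): Red locking arm about its vertical pivot: at 0 it lies clear of the rotor, at 1.57 (stop) it points at the spindle axis, its tip 16 mm over the rotor's rim. Grows counter-clockwise from above, starts at 0 to 0.2, has light friction (1.5 N at the post), stays where it is left. It passes over the disc only when the rotor is home; otherwise the rim blocks it.
- lock_pivot (a point): Point on the locking arm's vertical pivot axis, 90 mm above the worktop, on a grey column beside the housing, 125 mm from the spindle axis. The arm is a flat bar 14 mm wide that reaches 62 mm from the pivot; its upper face is 94 mm above the worktop.
- lock_post (a point): Middle of the free length of the red upright post on the locking arm, 14 mm across, 45 mm from the pivot axis; this point is about 111 mm above the worktop, the post runs from the bar (94 mm) up to 127 mm above the worktop. Push the post sideways to swing the arm.
- amber: Brown bottle with a black cap, 56 mm across, 105 mm high, behind the mixer to its right: a bystander. Origin: centre of its underside.
- timer: White bench timer, 66 x 66 x 23 mm, to the right near the front edge: a bystander. Origin: centre of its underside.
- plate: Clear 96-well plate, 85 x 128 x 17 mm, to the right near the front edge: a bystander. Origin: centre of its underside.
- tube: Conical tube standing on its blue cap, 33 mm across, 115 mm high, to the right: a bystander. Origin: centre of its underside.

How it is judged:
By the outcome, as a careful person would: the job done as asked, in the order asked, and still so for the second after the job is handed in, with the robot touching nothing.
It also fails if it takes over 54 s, if anything falls off the work surface, if the arm or the gripper's body presses on something with over 40 N, if the wrist force passes 120 N, or if a joint passes its speed limit or range.

ROBOT

A 7-joint arm with a two-finger parallel gripper is mounted at the origin on a cart in front of the work surface, level with it; the furniture and walls round the work are solid. World frame = base frame: x ahead of the robot, y to its left, z up, the work surface at z = 0. Lengths are in m, angles in degrees, forces in N, time in s.
With the tool pointing down it reaches from about 0.425 to 0.875 m from the base axis. Payload 4.7 kg.
Tool frame: the origin (TCP) lies on the mounting face of the last link; the fingertips stand 182 mm ahead of it and the grasp point (between the pads) lies 164 mm ahead of it; z points along the fingers, y is the line along which they close (so a half turn about z gives the same grasp; the last joint's range is limited). The gripper opens to 87 mm and grips with 3 to 60 N. Pads are 19 mm wide; open, the fingers measure 117 mm over their backs; the gripper's body (75 mm by 190 mm) begins 51 mm behind the grasp point.
Start: joints at [70.48, 18.392, -4.016, 83.108, 1.295, 78.541, -3.26], TCP at [0.226, -0.61, 0.405] pointing down, gripper open.
Joint ranges: [-163.93, 163.93], [-17.29, 119.83], [-79.2, 71.16], [3.27, 140.29], [-89.18, 269.18], [5.43, 117.66], [-154.24, 154.24]. Speed limits (degrees/s): [147.25, 147.25, 180, 180, 180, 180, 180].

INTERFACE

Orientations are given as [roll, pitch, yaw] about the fixed x, y, z axes, in that order (R = Rz(yaw) Ry(pitch) Rx(roll)).
In Python, from cell import env gives the robot as it stands.
- The arm moves only by the tool servo_tool, never from a script. Its argument "plan" is a list of rows, each an object with "xyz": the shift along the tool's x, y, z in cm, a list of three; "twist": the turn, a rotation vector about the tool's x, y, z in degrees, a list of three; "jaw": the closure, from 0 (fully open) to 1 (shut). In form: [{"xyz": [x, y, z], "twist": [wx, wy, wz], "jaw": jaw}, ...]. A call has 1 to 10 rows; each row is the pose to reach, as a shift and turn from the pose commanded when the call began, along the tool's axes at that moment; what a row does not reach only later rows make up. A row lasts 1/12 s, in which the tool goes at most 41.7 mm and 7.16 degrees, less where a joint would pass 70% of its speed; a pose out of reach is approached as far as the arm can. A call with a gripper value outside its range is refused whole. The fingers move at their own pace and stop on an object; "newtons" is the grip in N (left out, the last holds). Time passes only in rows, so rows that repeat a pose let the fingers close. It gives the time, the measured TCP pose, the force, the opening and the grip force at its end, in the units of the state.
- env.get_obs(): the state, without advancing time (a new reading comes with each control period).
- env.read_camera(name): name is "scene" or "top"; returns a dict with "img" (480x640x3 uint8, red, green, blue), "camera_matrix" (3x3 intrinsics, pixels), "R" (3x3) and "t" (3): a world point X has camera coordinates R X + t. Camera axes: x right, y down, z forward; pixel columns grow to the right and rows downward; lengths in m; the calibration is good to about 2 mm. A picture is of the moment at which its call begins. There is no depth.
- env.sign_off(): hands the job in; it is judged then, once.
The state is a dict: "time_s": time; "qpos": joint angles; "joint_velocities": joint speeds; "effort": joint torques, N m; "tool_pos": TCP position; "tool_rot": TCP orientation; "force": force on the tool from outside, world axes, zero at the start; "wrist_torque": the same for the moment, N m; "grip_width": finger opening in m; "grasp_force": force on a finger pad.
Only numpy, scipy, OpenCV 4.12 (cv2) and the standard library are available. Lean on these libraries where they do the work, as an engineer would, in place of code of your own. Each camera call takes 0.05 s, during which the arm holds its last target. There are 200 camera calls.

## Working session

There is one attempt and no reset: what is moved stays moved. The work goes in short steps, Python scripts to look and compute and a tool call to move; the robot and the scene stay as the last step left them, time stands still between calls to the robot, and variables do not carry over. Pictures are saved under pics/ and viewed, at most 14 in all, crops included, and the job is handed in when it is done.

Besides the shell and the picture viewer there is one more tool, called after "Emit:" as name(argument=value, ...) on one line, values as JSON. servo_tool: Moves the arm, as the interface text tells. Its arguments: {"type":"object","properties":{"plan":{"type":"array","items":{"type":"object","properties":{"xyz":{"type":"array","items":{"type":"number"}},"twist":{"type":"array","items":{"type":"number"}},"jaw":{"type":"number"}}}},"newtons":{"type":"number"}},"required":["plan"]}

```bash
mkdir -p pics
python3 - <<'E'
from cell import env
import cv2,numpy as np
o=env.get_obs();print(o['tool_pos'],o['tool_rot'],o['time_s'],o['grip_width'])
for n in("scene","top"):
    c=env.read_camera(n);cv2.imwrite(f'pics/{n}0.png',c['img'][:,:,::-1]);np.savez(f'{n}.npz',**c)
    print(n,c['camera_matrix'].round(1).tolist(),c['R'].round(3).tolist(),c['t'].round(3).tolist())
E
```

```text
[ 0.22569383 -0.60933416  0.40365332] [-1.79888261e+02  5.72618935e-03  2.03285825e+01] 0.0 0.08707585694427672
scene [[603.2, 0.0, 323.3], [0.0, 603.2, 226.4], [0.0, 0.0, 1.0]] [[0.837, -0.547, 0.008], [-0.466, -0.72, -0.515], [0.287, 0.427, -0.857]] [-0.495, 0.315, 1.311]
top [[600.6, 0.0, 323.8], [0.0, 600.6, 242.3], [0.0, 0.0, 1.0]] [[0.017, -1.0, -0.014], [-0.989, -0.015, -0.144], [0.144, 0.016, -0.989]] [0.013, 0.567, 1.494]
```

View pics/scene0.png

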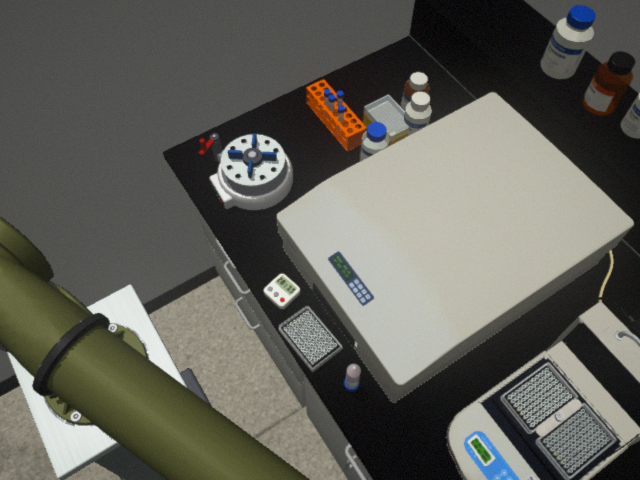

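View pics/top0.png

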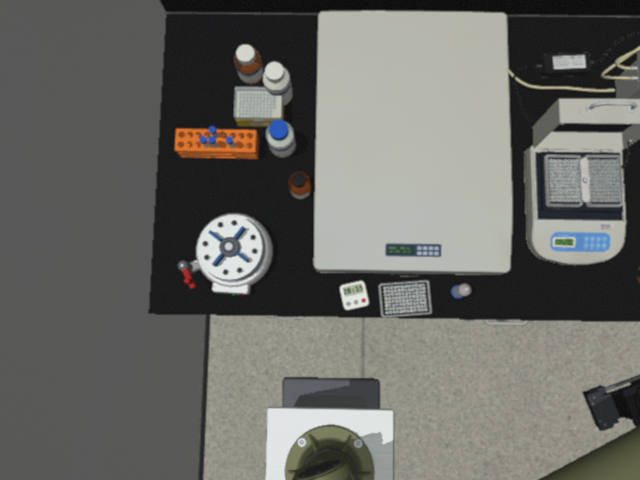

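The mixer appears at about (230,247) in top and (253,160) in scene. The lock is at about (185,268) in top, left and front of the mixer. I'll enlarge both and triangulate.

```bash
cat > h.py <<'E'
import numpy as np,cv2
def back(c,u,v,z):
    d=c['R'].T@np.linalg.solve(c['camera_matrix'],[u,v,1]);o=-c['R'].T@c['t']
    return o+d*(z-o[2])/d[2]
def proj(c,X):
    p=c['camera_matrix']@(c['R']@np.asarray(X)+c['t']);return p[:2]/p[2]
def crop(c,u,v,w,h,k):
    return cv2.resize(c['img'][v:v+h,u:u+w,::-1],None,fx=k,fy=k,interpolation=cv2.INTER_CUBIC)
E
python3 - <<'E'
from h import *
t=np.load('top.npz');s=np.load('scene.npz')
cv2.imwrite('pics/c.png',np.hstack([crop(t,165,195,125,120,3.2) if 0 else cv2.resize(crop(t,165,200,120,110,1),(400,367),interpolation=2),cv2.resize(crop(s,185,120,120,110,1),(400,367),interpolation=2)]))
print(back(t,230,246,.115),back(s,252,155.5,.115))
E
```

```text
[0.54386065 0.24904333 0.115     ] [0.54203477 0.245191   0.115     ]
```

View pics/c.png

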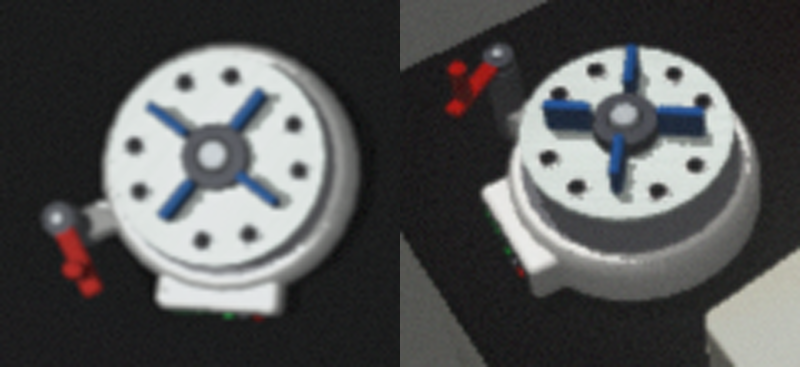

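Crop top: pin at (211,153), fin ends at (258,95), (153,107), (168,213) and (275,203), pivot at (60,217), arm tip at (92,292), post top near (72,268). Scene half: pin at (624,115), pivot at (498,54), post top near (457,69).

Run:
```python
from h import *
t=np.load('top.npz');s=np.load('scene.npz')
T=lambda x,y,z:back(t,165+x*.3,200+y*.3,z)
S=lambda x,y,z:back(s,185+(x-400)*.3,120+y*.3,z)
f=lambda a:a[:2].round(4)
a1,a2=T(211,153,.115),S(624,115,.115);a=(a1+a2)/2;print('axis',f(a1),f(a2))
for n,F,P in(('T',T,[(258,95),(153,107),(168,213),(275,203)]),('S',S,[(631,47),(548,107),(616,185),(704,115)])):
  c=a1 if n=='T' else a2
  for p in P:
    e=F(*p,.123)-c;print(n,np.degrees(np.arctan2(e[1],e[0])).round(1),np.hypot(*e[:2]).round(3))
for n,tp,sp,z in(('pivot',(60,214),(498,50),.105),('posttop',(72,269),(457,68),.127),('tip',(92,290),(455,108),.094)):
  print(n,f(T(*tp,z)),f(S(*sp,z)),f(T(*tp,z)-a),)
```

```text
axis [0.544  0.2532] [0.544  0.2476]
T -39.0 0.054
T 52.8 0.053
T 148.3 0.053
T -126.8 0.062
S 54.4 0.057
S 146.0 0.055
S -123.8 0.069
S -38.8 0.06
pivot [0.4986 0.3641] [0.4978 0.36  ] [-0.0454  0.1137]
posttop [0.4567 0.3479] [0.4587 0.3434] [-0.0873  0.0975]
tip [0.4441 0.3404] [0.4476 0.337 ] [-0.0999  0.09  ]
```

Emit:
servo_tool(plan=[{"xyz": [27.9, -31.1, -4.6], "twist": [0, 0, 0], "jaw": 0}, {"xyz": [27.9, -31.1, -4.6], "twist": [0, 0, 0], "jaw": 0}, {"xyz": [27.9, -31.1, -4.6], "twist": [0, 0, 0], "jaw": 0}, {"xyz": [27.9, -31.1, -4.6], "twist": [0, 0, 0], "jaw": 0}, {"xyz": [27.9, -31.1, -4.6], "twist": [0, 0, 0], "jaw": 0}, {"xyz": [27.9, -31.1, -4.6], "twist": [0, 0, 0], "jaw": 0}, {"xyz": [27.9, -31.1, -4.6], "twist": [0, 0, 0], "jaw": 0}, {"xyz": [27.9, -31.1, -4.6], "twist": [0, 0, 0], "jaw": 0}, {"xyz": [27.9, -31.1, -4.6], "twist": [0, 0, 0], "jaw": 0}, {"xyz": [27.9, -31.1, -4.6], "twist": [0, 0, 0], "jaw": 0}])

```text
time_s: 0.93
tool_pos: [0.3781, -0.2222, 0.4503]
tool_rot: [180.0, 0.0, 20.3]
force: [1.3, 0.1, -0.1]
grip_width: 0.0871
grasp_force: 0.0
```

Emit:
servo_tool(plan=[{"xyz": [16, -26, 0], "twist": [0, 0, 0], "jaw": 0}, {"xyz": [16, -26, 0], "twist": [0, 0, 0], "jaw": 0}, {"xyz": [16, -26, 0], "twist": [0, 0, 0], "jaw": 0}, {"xyz": [16, -26, 0], "twist": [0, 0, 0], "jaw": 0}, {"xyz": [16, -26, 0], "twist": [0, 0, 0], "jaw": 0}, {"xyz": [16, -26, 0], "twist": [0, 0, 0], "jaw": 0}, {"xyz": [16, -26, 0], "twist": [0, 0, 0], "jaw": 0}, {"xyz": [16, -26, 0], "twist": [0, 0, 0], "jaw": 0}])

```text
time_s: 1.6
tool_pos: [0.4373, 0.0818, 0.4506]
tool_rot: [-179.9, -0.1, 20.8]
force: [0.4, -0.6, 0.3]
grip_width: 0.0869
grasp_force: 0.0
```

Emit:
servo_tool(plan=[{"xyz": [15.7, -12.3, 0], "twist": [0, 0, 5], "jaw": 0}, {"xyz": [15.7, -12.3, 0], "twist": [0, 0, 11], "jaw": 0}, {"xyz": [15.7, -12.3, 0], "twist": [0, 0, 11], "jaw": 0}, {"xyz": [15.7, -12.3, 0], "twist": [0, 0, 11], "jaw": 0}, {"xyz": [15.7, -12.3, 0], "twist": [0, 0, 11], "jaw": 0}, {"xyz": [15.7, -12.3, 7], "twist": [0, 0, 11], "jaw": 0}, {"xyz": [15.7, -12.3, 7], "twist": [0, 0, 11], "jaw": 0}, {"xyz": [15.7, -12.3, 7], "twist": [0, 0, 11], "jaw": 0}])

```text
time_s: 2.27
tool_pos: [0.5408, 0.2448, 0.3736]
tool_rot: [180.0, 0.7, 9.5]
force: [-1.4, -1.6, -0.3]
grip_width: 0.0873
grasp_force: 0.0
```

Run:
```python
from cell import env
from h import *
o=env.get_obs();print(o['qpos'],o['tool_pos'],o['tool_rot'],o['wrist_torque'],o['time_s'])
t=env.read_camera('top');s=env.read_camera('scene')
cv2.imwrite('pics/d.png',np.hstack([cv2.resize(crop(t,165,200,120,110,1),(400,367),interpolation=2),cv2.resize(crop(s,185,120,120,110,1),(400,367),interpolation=2)]))
```

```text
[  19.43687808   21.92121312  -57.69375844   92.13698962   18.62628248
   77.04554651 -121.31872475] [0.54080678 0.24477726 0.37360117] [179.95915052   0.65076272   9.48410994] [-0.08767475  0.09832332  0.01270937] 2.2667
```

View pics/d.png

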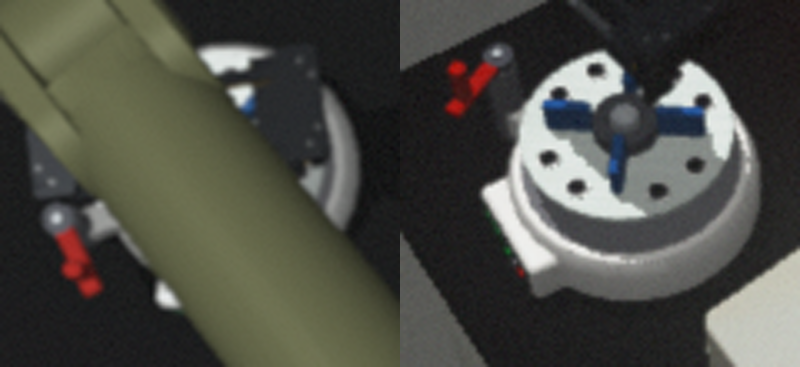

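The rotor stays visible in the scene half (pin (624,116), fins unchanged). The gripper is above it and behind, with its fingers out of frame.

Emit:
servo_tool(plan=[{"xyz": [0, 0, 2], "twist": [0, 0, 0], "jaw": 0}, {"xyz": [0, 0, 4], "twist": [0, 0, 0], "jaw": 0}, {"xyz": [0, 0, 4], "twist": [0, 0, 0], "jaw": 0}, {"xyz": [0, 0, 4], "twist": [0, 0, 0], "jaw": 0}])

```text
time_s: 2.7
tool_pos: [0.5426, 0.2442, 0.342]
tool_rot: [180.0, -0.1, 9.2]
force: [0.3, 0.2, 0.0]
grip_width: 0.0872
grasp_force: 0.0
```

Run:
```python
from cell import env
from h import *
o=env.get_obs();print(o['tool_pos'],o['tool_rot'],o['time_s'])
t=env.read_camera('top');s=env.read_camera('scene')
cv2.imwrite('pics/e.png',np.hstack([cv2.resize(crop(t,165,200,120,110,1),(400,367),interpolation=2),cv2.resize(crop(s,185,90,120,110,1),(400,367),interpolation=2)]))
```

```text
[0.54259336 0.2441761  0.34203323] [ 1.79955371e+02 -8.44520953e-02  9.23877738e+00] 2.7
```

View pics/e.png

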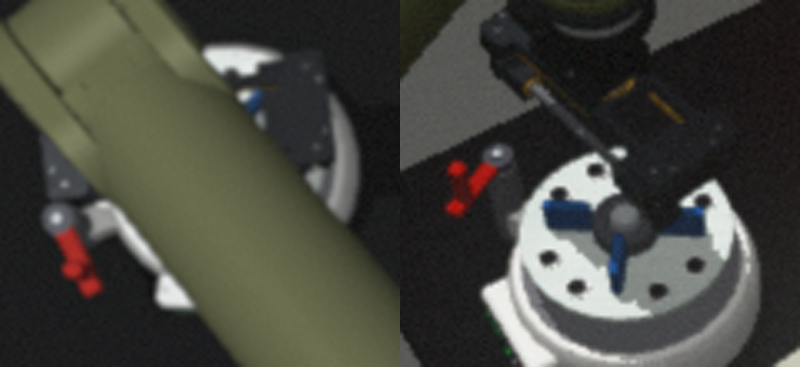

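Above the hub: the fingers straddle it left and right. Descending between the fins.

Emit:
servo_tool(plan=[{"xyz": [0.25, -0.6, 1.0], "twist": [0, 0, 0], "jaw": 0}, {"xyz": [0.25, -0.6, 2.5], "twist": [0, 0, 0], "jaw": 0}, {"xyz": [0.25, -0.6, 4], "twist": [0, 0, 0], "jaw": 0}, {"xyz": [0.25, -0.6, 5], "twist": [0, 0, 0], "jaw": 0}, {"xyz": [0.25, -0.6, 5.5], "twist": [0, 0, 0], "jaw": 0}, {"xyz": [0.25, -0.6, 5.8], "twist": [0, 0, 0], "jaw": 0}, {"xyz": [0.25, -0.6, 5.8], "twist": [0, 0, 0], "jaw": 0}])

```text
time_s: 3.38
tool_pos: [0.5436, 0.2512, 0.2817]
tool_rot: [180.0, 0.1, 9.3]
force: [-0.0, 0.1, -0.4]
grip_width: 0.0868
grasp_force: 0.0
```

Emit:
servo_tool(plan=[{"xyz": [0, 0, 0], "twist": [0, 0, -3], "jaw": 0}, {"xyz": [0, 0, 0], "twist": [0, 0, -6], "jaw": 0}, {"xyz": [0, 0, 0], "twist": [0, 0, -9], "jaw": 0}, {"xyz": [0, 0, 0], "twist": [0, 0, -12], "jaw": 0}, {"xyz": [0, 0, 0], "twist": [0, 0, -15], "jaw": 0}, {"xyz": [0, 0, 0], "twist": [0, 0, -18], "jaw": 0}, {"xyz": [0, 0, 0], "twist": [0, 0, -20], "jaw": 0}])

```text
time_s: 3.97
tool_pos: [0.5441, 0.2514, 0.2831]
tool_rot: [180.0, -0.1, 29.5]
force: [0.9, -0.5, 0.9]
grip_width: 0.0868
grasp_force: 0.0
```

```bash
cat >> h.py <<'E'
def look(name=None):
    from cell import env
    o=env.get_obs();print(o['tool_pos'].round(4),o['tool_rot'].round(1),'F',o['force'].round(1),'M',o['wrist_torque'].round(2),'q',o['qpos'].round(0),o['time_s'])
    if name:
        s=env.read_camera('scene');np.savez('s_now.npz',**s)
        cv2.imwrite(f'pics/{name}.png',cv2.resize(crop(s,185,90,120,120,1),(500,500),interpolation=2))
E
python3 -c "from h import *;look('f')"
```

```text
[0.5441 0.2514 0.2831] [ 1.80e+02 -1.00e-01  2.95e+01] F [ 0.9 -0.5  0.9] M [ 0.02 -0.01  0.02] q [  19.   29.  -59.   97.   26.   69. -107.] 3.9667
```

View pics/f.png

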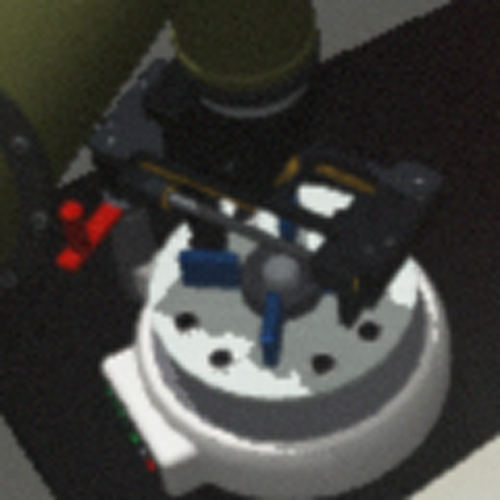

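The fingers sit in the gaps, one next to the left fin and one at the lower right. The rotor is still high. Turning on.

Emit:
servo_tool(plan=[{"xyz": [0, 0, 0], "twist": [0, 0, -2], "jaw": 0}, {"xyz": [0, 0, 0], "twist": [0, 0, -4], "jaw": 0}, {"xyz": [0, 0, 0], "twist": [0, 0, -6], "jaw": 0}, {"xyz": [0, 0, 0], "twist": [0, 0, -8], "jaw": 0}, {"xyz": [0, 0, 0], "twist": [0, 0, -10], "jaw": 0}, {"xyz": [0, 0, 0], "twist": [0, 0, -12], "jaw": 0}, {"xyz": [0, 0, 0], "twist": [0, 0, -14], "jaw": 0}])

```text
time_s: 4.6
tool_pos: [0.5444, 0.2515, 0.2832]
tool_rot: [180.0, -0.2, 43.3]
force: [1.6, 1.0, -0.3]
grip_width: 0.0871
grasp_force: 0.8
```

```bash
python3 -c "from h import *;look()"
```

```text
[0.5444 0.2515 0.2832] [180.   -0.2  43.3] F [ 1.6  1.  -0.3] M [ 0.19 -0.42 -0.07] q [ 21.  30. -62.  97.  28.  69. -95.] 4.6
```

Emit:
servo_tool(plan=[{"xyz": [0, 0, 0], "twist": [0, 0, -1.5], "jaw": 0}, {"xyz": [0, 0, 0], "twist": [0, 0, -3], "jaw": 0}, {"xyz": [0, 0, 0], "twist": [0, 0, -4.5], "jaw": 0}, {"xyz": [0, 0, 0], "twist": [0, 0, -6], "jaw": 0}, {"xyz": [0, 0, 0], "twist": [0, 0, -7.5], "jaw": 0}, {"xyz": [0, 0, 0], "twist": [0, 0, -9], "jaw": 0}, {"xyz": [0, 0, 0], "twist": [0, 0, -10.5], "jaw": 0}, {"xyz": [0, 0, 0], "twist": [0, 0, -12], "jaw": 0}])

```text
time_s: 5.27
tool_pos: [0.5437, 0.2514, 0.2823]
tool_rot: [180.0, -0.0, 55.5]
force: [1.6, 1.1, -0.5]
grip_width: 0.0872
grasp_force: 0.9
```

```bash
python3 -c "from h import *;look('g')"
```

```text
[0.5437 0.2514 0.2823] [180.   -0.   55.5] F [ 1.6  1.1 -0.5] M [ 0.32 -0.29 -0.09] q [ 22.  32. -64.  97.  30.  70. -84.] 5.2667
```

View pics/g.png

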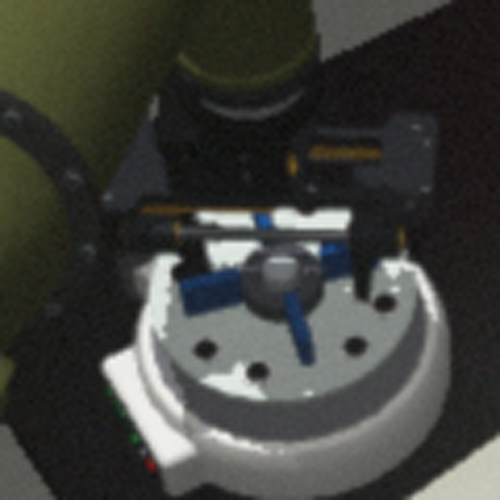

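The rotor turns with the fingers; the front fin moved from (270,325) to (300,330). It is still high.

Emit:
servo_tool(plan=[{"xyz": [0, 0, 0], "twist": [0, 0, -1.5], "jaw": 0}, {"xyz": [0, 0, 0], "twist": [0, 0, -3], "jaw": 0}, {"xyz": [0, 0, 0], "twist": [0, 0, -4.5], "jaw": 0}, {"xyz": [0, 0, 0], "twist": [0, 0, -6], "jaw": 0}, {"xyz": [0, 0, 0], "twist": [0, 0, -7.5], "jaw": 0}, {"xyz": [0, 0, 0], "twist": [0, 0, -9], "jaw": 0}, {"xyz": [0, 0, 0], "twist": [0, 0, -10.5], "jaw": 0}, {"xyz": [0, 0, 0], "twist": [0, 0, -12], "jaw": 0}])

```text
time_s: 5.98
tool_pos: [0.5436, 0.2512, 0.2822]
tool_rot: [-180.0, 0.0, 67.5]
force: [0.8, 1.5, -0.1]
grip_width: 0.0867
grasp_force: 0.8
```

```bash
python3 -c "from h import *;look()"
```

```text
[0.5436 0.2512 0.2822] [-180.     0.    67.5] F [ 0.8  1.5 -0.1] M [ 0.34 -0.41 -0.03] q [ 23.  33. -66.  97.  32.  71. -73.] 5.9833
```

Emit:
servo_tool(plan=[{"xyz": [0, 0, 0], "twist": [0, 0, -1.5], "jaw": 0}, {"xyz": [0, 0, 0], "twist": [0, 0, -3], "jaw": 0}, {"xyz": [0, 0, 0], "twist": [0, 0, -4.5], "jaw": 0}, {"xyz": [0, 0, 0], "twist": [0, 0, -6], "jaw": 0}, {"xyz": [0, 0, 0], "twist": [0, 0, -7.5], "jaw": 0}, {"xyz": [0, 0, 0], "twist": [0, 0, -9], "jaw": 0}, {"xyz": [0, 0, 0], "twist": [0, 0, -10.5], "jaw": 0}, {"xyz": [0, 0, 0], "twist": [0, 0, -12], "jaw": 0}])

```text
time_s: 6.65
tool_pos: [0.5437, 0.2513, 0.2823]
tool_rot: [-180.0, 0.0, 79.5]
force: [-0.2, 1.1, -0.9]
grip_width: 0.0875
grasp_force: 0.8
```

```bash
python3 -c "from h import *;look()"
```

```text
[0.5437 0.2513 0.2823] [-180.     0.    79.5] F [-0.2  1.1 -0.9] M [ 0.41 -0.24 -0.08] q [ 25.  35. -69.  97.  34.  72. -62.] 6.65
```

Emit:
servo_tool(plan=[{"xyz": [0, 0, 0], "twist": [0, 0, -1.5], "jaw": 0}, {"xyz": [0, 0, 0], "twist": [0, 0, -3], "jaw": 0}, {"xyz": [0, 0, 0], "twist": [0, 0, -4.5], "jaw": 0}, {"xyz": [0, 0, 0], "twist": [0, 0, -6], "jaw": 0}, {"xyz": [0, 0, 0], "twist": [0, 0, -7.5], "jaw": 0}, {"xyz": [0, 0, 0], "twist": [0, 0, -9], "jaw": 0}, {"xyz": [0, 0, 0], "twist": [0, 0, -10.5], "jaw": 0}, {"xyz": [0, 0, 0], "twist": [0, 0, -12], "jaw": 0}])

```text
time_s: 7.32
tool_pos: [0.5435, 0.2513, 0.2822]
tool_rot: [-180.0, 0.0, 91.5]
force: [-0.9, 1.5, -1.0]
grip_width: 0.087
grasp_force: 0.7
```

```bash
python3 -c "from h import *;look()"
```

```text
[0.5435 0.2513 0.2822] [-180.     0.    91.5] F [-0.9  1.5 -1. ] M [ 0.3   0.03 -0.05] q [ 26.  37. -71.  97.  36.  73. -52.] 7.3167
```

Emit:
servo_tool(plan=[{"xyz": [0, 0, 0], "twist": [0, 0, -1.5], "jaw": 0}, {"xyz": [0, 0, 0], "twist": [0, 0, -3], "jaw": 0}, {"xyz": [0, 0, 0], "twist": [0, 0, -4.5], "jaw": 0}, {"xyz": [0, 0, 0], "twist": [0, 0, -6], "jaw": 0}, {"xyz": [0, 0, 0], "twist": [0, 0, -7.5], "jaw": 0}, {"xyz": [0, 0, 0], "twist": [0, 0, -9], "jaw": 0}, {"xyz": [0, 0, 0], "twist": [0, 0, -10.5], "jaw": 0}, {"xyz": [0, 0, 0], "twist": [0, 0, -12], "jaw": 0}])

```text
time_s: 7.98
tool_pos: [0.5439, 0.2516, 0.2824]
tool_rot: [180.0, -0.1, 103.3]
force: [0.2, 4.3, -2.7]
grip_width: 0.0871
grasp_force: 19.2
```

```bash
python3 -c "from h import *;look()"
```

```text
[0.5439 0.2516 0.2824] [ 1.800e+02 -1.000e-01  1.033e+02] F [ 0.2  4.3 -2.7] M [ 1.04 -0.26 -1.9 ] q [ 27.  38. -73.  97.  38.  74. -41.] 7.9833
```

Torque jumped to 1.9 N·m, which is the firm stop. I'll ease back 12° and look.

Emit:
servo_tool(plan=[{"xyz": [0, 0, 0], "twist": [0, 0, 4], "jaw": 0}, {"xyz": [0, 0, 0], "twist": [0, 0, 8], "jaw": 0}, {"xyz": [0, 0, 0], "twist": [0, 0, 12], "jaw": 0}, {"xyz": [0, 0, 0], "twist": [0, 0, 12], "jaw": 0}])

```text
time_s: 8.32
tool_pos: [0.544, 0.2505, 0.2824]
tool_rot: [180.0, 0.1, 91.3]
force: [0.3, 0.4, 0.6]
grip_width: 0.0871
grasp_force: 0.0
```

```bash
python3 -c "from h import *;look('i')"
```

```text
[0.544  0.2505 0.2824] [1.80e+02 1.00e-01 9.13e+01] F [0.3 0.4 0.6] M [-0.06 -0.08  0.01] q [ 26.  36. -71.  97.  36.  73. -52.] 8.3167
```

View pics/i.png

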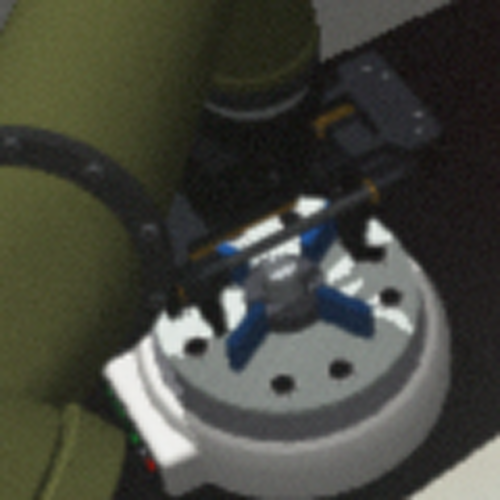

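The rotor is home: its dark side band is now much narrower and the fins turned about 60°. Now lift clear and go to the red post.

Emit:
servo_tool(plan=[{"xyz": [0, 0, -3], "twist": [0, 0, 0], "jaw": 0}, {"xyz": [0, 0, -6], "twist": [0, 0, 0], "jaw": 0}, {"xyz": [0, 0, -9], "twist": [0, 0, 0], "jaw": 0}, {"xyz": [2, -2, -10], "twist": [0, 0, 7], "jaw": 0.3}, {"xyz": [4, -4, -10], "twist": [0, 0, 14], "jaw": 0.55}, {"xyz": [7, -6, -10], "twist": [0, 0, 21], "jaw": 0.55}, {"xyz": [9.8, -8.5, -10], "twist": [0, 0, 28], "jaw": 0.55}, {"xyz": [9.8, -8.5, -10], "twist": [0, 0, 35], "jaw": 0.55}, {"xyz": [9.8, -8.5, -10], "twist": [0, 0, 42], "jaw": 0.55}, {"xyz": [9.8, -8.5, -10], "twist": [0, 0, 49], "jaw": 0.55}])

```text
time_s: 9.2
tool_pos: [0.4556, 0.3477, 0.3824]
tool_rot: [179.9, 0.0, 42.3]
force: [0.4, -0.1, 1.1]
grip_width: 0.0483
grasp_force: 0.0
```

Emit:
servo_tool(plan=[{"xyz": [0, 0, 0], "twist": [0, 0, 7], "jaw": 0.55}, {"xyz": [0, 0, 0], "twist": [0, 0, 14], "jaw": 0.55}, {"xyz": [0, 0, 0], "twist": [0, 0, 20], "jaw": 0.55}, {"xyz": [0, 0, 0], "twist": [0, 0, 20], "jaw": 0.55}, {"xyz": [0, 0, 0], "twist": [0, 0, 20], "jaw": 0.55}])

```text
time_s: 9.62
tool_pos: [0.4564, 0.3471, 0.3823]
tool_rot: [179.9, 0.0, 22.6]
force: [0.2, -0.1, -0.3]
grip_width: 0.0393
grasp_force: 0.0
```

Run:
```python
from h import *
look('j')
from cell import env
print(env.get_obs()['grip_width'])
t=env.read_camera('top')
a=cv2.imread('pics/j.png');b=cv2.resize(crop(t,165,200,120,110,1),(300,275),interpolation=2)
o=np.zeros((500,800,3),np.uint8);o[:,:500]=a;o[:275,500:]=b;cv2.imwrite('pics/k.png',o)
```

```text
[0.4564 0.3471 0.3823] [179.9   0.   22.6] F [ 0.2 -0.1 -0.3] M [-0.04  0.02  0.  ] q [  12.   20.  -63.   95.   18.   77. -121.] 9.6167
0.03881481533265564
```

View pics/k.png

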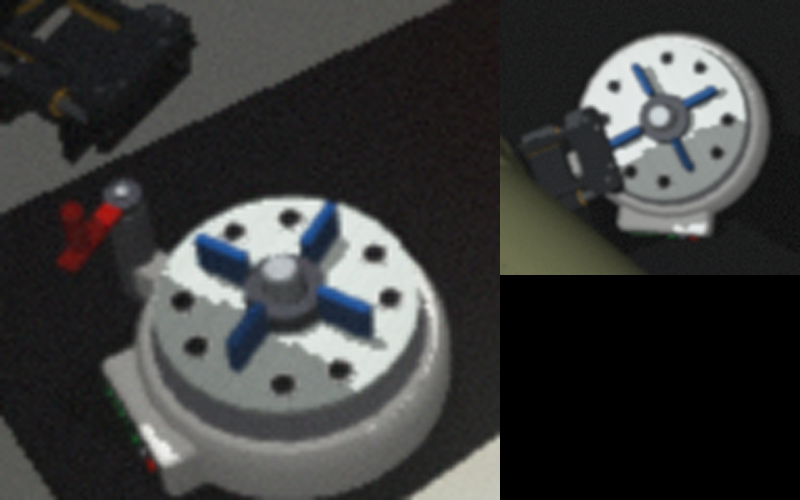

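The rotor is fully down and the lock arm unchanged (post top at (70,213)). Lowering the open jaws over the post.

Emit:
servo_tool(plan=[{"xyz": [0, 0, 3], "twist": [0, 0, 0], "jaw": 0.55}, {"xyz": [0, 0, 5], "twist": [0, 0, 0], "jaw": 0.55}, {"xyz": [0, 0, 6.5], "twist": [0, 0, 0], "jaw": 0.55}, {"xyz": [0, 0, 7.5], "twist": [0, 0, 0], "jaw": 0.55}, {"xyz": [0, 0, 8.3], "twist": [0, 0, 0], "jaw": 0.55}, {"xyz": [0, 0, 8.7], "twist": [0, 0, 0], "jaw": 0.65}, {"xyz": [0, 0, 8.7], "twist": [0, 0, 0], "jaw": 0.72}, {"xyz": [0, 0, 8.7], "twist": [0, 0, 0], "jaw": 0.72}, {"xyz": [0, 0, 8.7], "twist": [0, 0, 0], "jaw": 0.72}])

```text
time_s: 10.47
tool_pos: [0.4567, 0.3476, 0.2962]
tool_rot: [-180.0, -0.1, 22.3]
force: [-0.2, 1.1, -0.2]
grip_width: 0.0263
grasp_force: 0.0
```

Run:
```python
from h import *
look('l')
from cell import env
o=env.get_obs();print(o['grip_width'])
P=np.array([.4975,.364]);C0=o['tool_pos'][:2];y=np.radians(o['tool_rot'][2])
r=.045;th0=np.degrees(np.arctan2(*(C0-P)[::-1]));print(th0,np.hypot(*(C0-P)))
for k in range(0,106,7):
    th=np.radians(202+k);d=P+r*np.array([np.cos(th),np.sin(th)])-C0
    print(k,round(100*(d[0]*np.cos(y)+d[1]*np.sin(y)),2),round(100*(d[0]*np.sin(y)-d[1]*np.cos(y)),2))
```

```text
[0.4567 0.3476 0.2962] [-1.80e+02 -1.00e-01  2.23e+01] F [-0.2  1.1 -0.2] M [0.01 0.   0.04] q [   9.   24.  -60.  100.   23.   68. -125.] 10.4667
0.025250596714603668
-158.03219066715323 0.043986549739857266
0 -0.1 0.0
7 -0.07 0.55
14 0.03 1.09
21 0.19 1.62
28 0.41 2.12
35 0.7 2.59
42 1.04 3.02
49 1.43 3.41
56 1.86 3.74
63 2.33 4.03
70 2.83 4.25
77 3.36 4.41
84 3.9 4.5
91 4.45 4.53
98 5.0 4.49
105 5.54 4.38
```

View pics/l.png

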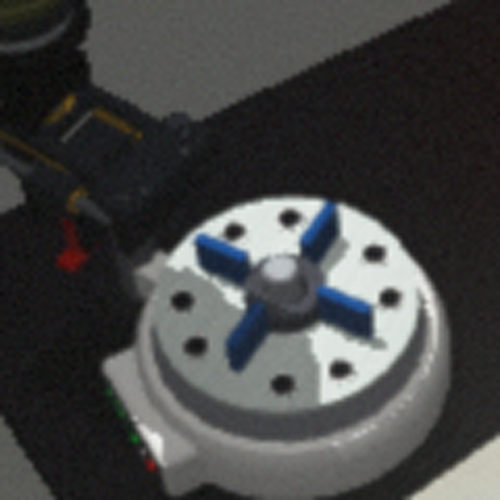

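The red arm tip shows at (72,258) with the post between the jaws. Swinging along the arc.

Emit:
servo_tool(plan=[{"xyz": [-0.1, 0.55, 0], "twist": [0, 0, -7], "jaw": 0.72}, {"xyz": [0.0, 1.1, 0], "twist": [0, 0, -14], "jaw": 0.72}, {"xyz": [0.2, 1.6, 0], "twist": [0, 0, -21], "jaw": 0.72}, {"xyz": [0.4, 2.1, 0], "twist": [0, 0, -28], "jaw": 0.72}, {"xyz": [0.7, 2.6, 0], "twist": [0, 0, -35], "jaw": 0.72}, {"xyz": [1.05, 3.0, 0], "twist": [0, 0, -42], "jaw": 0.72}, {"xyz": [1.45, 3.4, 0], "twist": [0, 0, -49], "jaw": 0.72}, {"xyz": [1.85, 3.75, 0], "twist": [0, 0, -56], "jaw": 0.72}, {"xyz": [2.35, 4.05, 0], "twist": [0, 0, -63], "jaw": 0.72}, {"xyz": [2.85, 4.25, 0], "twist": [0, 0, -70], "jaw": 0.72}])

```text
time_s: 11.35
tool_pos: [0.499, 0.3191, 0.2961]
tool_rot: [180.0, -0.1, 92.7]
force: [-1.8, 0.8, 1.2]
grip_width: 0.0246
grasp_force: 0.8
```

Run:
```python
from h import *
look()
from cell import env
o=env.get_obs();print(o['grip_width'],o['grasp_force'])
P=np.array([.4975,.364]);C0=np.array(o['tool_pos'][:2]);y=np.radians(o['tool_rot'][2])
for k in range(70,112,5):
    th=np.radians(202+k);d=P+.045*np.array([np.cos(th),np.sin(th)])-C0
    print(k,round(100*(d[0]*np.cos(y)+d[1]*np.sin(y)),2),round(100*(d[0]*np.sin(y)-d[1]*np.cos(y)),2))
```

```text
[0.499  0.3191 0.2961] [ 1.80e+02 -1.00e-01  9.27e+01] F [-1.8  0.8  1.2] M [0.24 0.27 0.04] q [ 19.  35. -72.  97.  35.  74. -58.] 11.35
0.024575043795140014 0.7956438325345516
70 -0.01 0.0
75 0.0 0.4
80 0.05 0.79
85 0.13 1.17
90 0.24 1.55
95 0.39 1.91
100 0.57 2.26
105 0.77 2.6
110 1.01 2.91
```

Emit:
servo_tool(plan=[{"xyz": [0, 0.4, 0], "twist": [0, 0, -4], "jaw": 0.72}, {"xyz": [0.05, 0.8, 0], "twist": [0, 0, -8], "jaw": 0.72}, {"xyz": [0.1, 1.15, 0], "twist": [0, 0, -12], "jaw": 0.72}, {"xyz": [0.2, 1.35, 0], "twist": [0, 0, -15], "jaw": 0.72}, {"xyz": [0.25, 1.55, 0], "twist": [0, 0, -15], "jaw": 0.72}, {"xyz": [0.25, 1.55, 0], "twist": [0, 0, -15], "jaw": 0.72}])

```text
time_s: 11.85
tool_pos: [0.5147, 0.3217, 0.2956]
tool_rot: [-180.0, 0.0, 107.2]
force: [0.4, -0.1, 0.1]
grip_width: 0.024
grasp_force: 0.3
```

Emit:
servo_tool(plan=[{"xyz": [0.05, 0.1, 0], "twist": [0, 0, 0], "jaw": 0.72}, {"xyz": [0.1, 0.2, 0], "twist": [0, 0, 0], "jaw": 0.72}, {"xyz": [0.12, 0.3, 0], "twist": [0, 0, 0], "jaw": 0.72}, {"xyz": [0.15, 0.4, 0], "twist": [0, 0, 0], "jaw": 0.72}, {"xyz": [0.15, 0.4, 0], "twist": [0, 0, 0], "jaw": 0.72}])

```text
time_s: 12.27
tool_pos: [0.5179, 0.3245, 0.2953]
tool_rot: [180.0, 0.0, 107.3]
force: [-0.8, -1.8, -0.1]
grip_width: 0.0245
grasp_force: 0.6
```

Emit:
servo_tool(plan=[{"xyz": [0.05, 0.1, 0], "twist": [0, 0, 0], "jaw": 0.72}, {"xyz": [0.08, 0.2, 0], "twist": [0, 0, 0], "jaw": 0.72}, {"xyz": [0.12, 0.3, 0], "twist": [0, 0, 0], "jaw": 0.72}, {"xyz": [0.15, 0.4, 0], "twist": [0, 0, 0], "jaw": 0.72}, {"xyz": [0.15, 0.4, 0], "twist": [0, 0, 0], "jaw": 0.72}])

```text
time_s: 12.68
tool_pos: [0.521, 0.3271, 0.2952]
tool_rot: [-179.9, 0.0, 107.3]
force: [-1.9, -2.7, 0.3]
grip_width: 0.0246
grasp_force: 1.6
```

```bash
python3 -c "from h import *;look()"
```

```text
[0.521  0.3271 0.2952] [-179.9    0.   107.3] F [-1.9 -2.7  0.3] M [-0.63  0.47  0.03] q [ 18.  39. -73.  94.  38.  76. -44.] 12.6833
```

Emit:
servo_tool(plan=[{"xyz": [0.0, 0.1, 0], "twist": [0, 0, 0], "jaw": 0.72}, {"xyz": [0.0, 0.2, 0], "twist": [0, 0, 0], "jaw": 0.72}, {"xyz": [0.0, 0.3, 0], "twist": [0, 0, 0], "jaw": 0.72}, {"xyz": [0.0, 0.3, 0], "twist": [0, 0, 0], "jaw": 0.72}])

```text
time_s: 13.02
tool_pos: [0.5221, 0.3277, 0.295]
tool_rot: [-179.6, 0.1, 107.4]
force: [-8.3, -5.8, 5.4]
grip_width: 0.0242
grasp_force: 5.0
```

```bash
python3 -c "from h import *;look('m')"
```

```text
[0.5221 0.3277 0.295 ] [-1.796e+02  1.000e-01  1.074e+02] F [-8.3 -5.8  5.4] M [-1.44  1.86  0.05] q [ 17.  39. -72.  94.  38.  76. -44.] 13.0167
```

View pics/m.png

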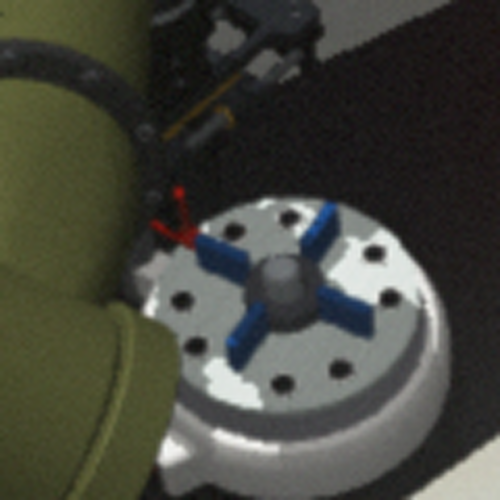

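The force rose to 10 N at the stop, with the red arm over the rim at (175,230). Centre the jaws, lift off, retreat and verify.

Emit:
servo_tool(plan=[{"xyz": [0, -0.4, 0], "twist": [0, 0, 0], "jaw": 0.65}, {"xyz": [0, -0.7, 0], "twist": [0, 0, 0], "jaw": 0.6}, {"xyz": [0, -0.7, 0], "twist": [0, 0, 0], "jaw": 0.55}, {"xyz": [0, -0.7, -2], "twist": [0, 0, 0], "jaw": 0.55}, {"xyz": [0, -0.7, -5], "twist": [0, 0, 0], "jaw": 0.55}, {"xyz": [0, -0.7, -9], "twist": [0, 0, 0], "jaw": 0.55}, {"xyz": [0, -0.7, -13], "twist": [0, 0, 0], "jaw": 0.55}, {"xyz": [0, -0.7, -16], "twist": [0, 0, 0], "jaw": 0.55}])

```text
time_s: 13.73
tool_pos: [0.5173, 0.3265, 0.459]
tool_rot: [179.8, -0.1, 107.3]
force: [0.7, 0.8, 0.6]
grip_width: 0.0386
grasp_force: 0.0
```

Emit:
servo_tool(plan=[{"xyz": [-4, 0, 0], "twist": [0, 0, 0], "jaw": 0.55}, {"xyz": [-8, 0, 0], "twist": [0, 0, 0], "jaw": 0.55}, {"xyz": [-12, 0, 0], "twist": [0, 0, 0], "jaw": 0.55}, {"xyz": [-16, 0, 0], "twist": [0, 0, 0], "jaw": 0.55}, {"xyz": [-20, 0, 0], "twist": [0, 0, 0], "jaw": 0.55}, {"xyz": [-24, 0, 0], "twist": [0, 0, 0], "jaw": 0.55}, {"xyz": [-26, 0, 0], "twist": [0, 0, 0], "jaw": 0.55}, {"xyz": [-26, 0, 0], "twist": [0, 0, 0], "jaw": 0.55}])

```text
time_s: 14.4
tool_pos: [0.5976, 0.0702, 0.4547]
tool_rot: [180.0, 0.1, 106.7]
force: [0.6, -0.4, -0.4]
grip_width: 0.0388
grasp_force: 0.0
```

Run:
```python
from h import *
look('n')
from cell import env
t=env.read_camera('top');np.savez('t_now.npz',**t)
a=cv2.imread('pics/n.png');b=cv2.resize(crop(t,165,200,120,110,1),(300,275),interpolation=2)
o=np.zeros((500,800,3),np.uint8);o[:,:500]=a;o[:275,500:]=b;cv2.imwrite('pics/o.png',o)
```

```text
[0.5976 0.0702 0.4547] [1.800e+02 1.000e-01 1.067e+02] F [ 0.6 -0.4 -0.4] M [ 0.03 -0.13 -0.01] q [ 46.  28. -76.  84.  27.  88. -12.] 14.4
```

View pics/o.png

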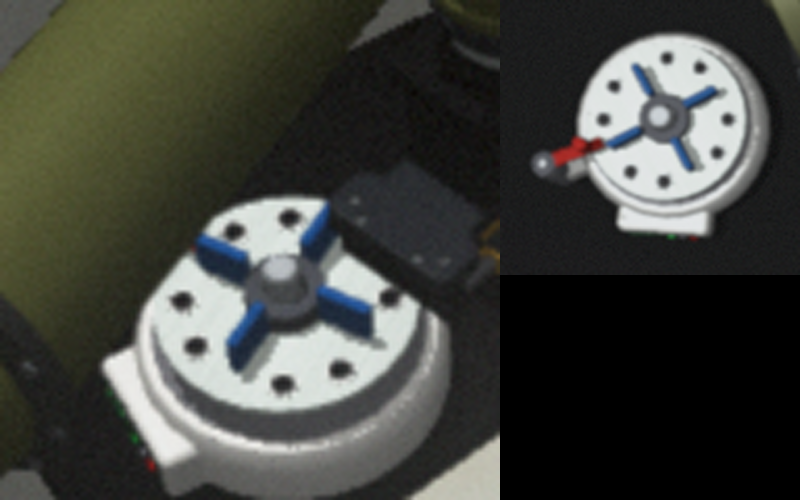

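The rotor is home and the arm lies over the rim (pivot (543,163), tip (605,143) in the top inset). A quick angle check against the spindle follows.

Run:
```python
from h import *
t=np.load('t_now.npz');im=t['img'].astype(int)
m=(im[...,0]>110)&(im[...,1]<70)&(im[...,2]<70);m[:200]=0;m[300:]=0;m[:,:165]=0;m[:,285:]=0
ax=np.array([.544,.2505]);P0=np.array([.497,.364]);d=ax-P0;a0=np.arctan2(d[1],d[0]);P=ax-.125*d/np.hypot(*d)
# simulate the red silhouette for several swing errors, compare with observed mask
best=[]
for sx in np.arange(-.004,.0041,.002):
 for sy in np.arange(-.006,.0061,.002):
  for e in range(-20,11,2):
   a=a0+np.radians(e);u=np.array([np.cos(a),np.sin(a)]);n=np.array([-u[1],u[0]]);Q=P+[sx,sy]
   r=np.zeros((480*4,640*4),np.uint8)
   pts=[proj(t,[*(Q+u*l+n*w),.094])*4+2 for l,w in((.012,.007),(.012,-.007),(.062,-.007),(.062,.007))]
   cv2.fillPoly(r,[np.int32(np.round(pts))],255)
   po=[proj(t,[*(Q+u*.045+.007*(np.cos(f)*u+np.sin(f)*n)),z])*4+2 for z in(.094,.127) for f in np.arange(0,6.3,.4)]
   cv2.fillConvexPoly(r,cv2.convexHull(np.int32(np.round(po))),255)
   s=cv2.resize(r,(640,480),interpolation=cv2.INTER_AREA)/255.
   best.append((abs(s-m).sum(),e,round(sx,3),round(sy,3)))
best.sort();print(m.sum(),best[:8])
```

```text
77 [(np.float64(55.32156862745097), -2, np.float64(0.002), np.float64(0.006)), (np.float64(57.580392156862736), -2, np.float64(0.002), np.float64(0.004)), (np.float64(58.2078431372549), 4, np.float64(0.0), np.float64(0.004)), (np.float64(58.26274509803922), -4, np.float64(0.002), np.float64(0.006)), (np.float64(58.70196078431373), 0, np.float64(0.0), np.float64(0.006)), (np.float64(58.75686274509805), -6, np.float64(0.004), np.float64(0.006)), (np.float64(58.76862745098039), 2, np.float64(0.0), np.float64(0.004)), (np.float64(58.95294117647059), 0, np.float64(0.002), np.float64(0.004))]
```

The arm points at the axis within measurement error, and it met a firm stop. Handing in.

```bash
python3 -c "
from cell import env
print(env.sign_off())"
```

```text
the job is handed in; nothing more can be done
None
```

The rotor dropped home after about 60° of turning, the red locking arm is swung in over its rim to the stop, and I handed the job in at about 14.5 s without going near the bottle, timer, plate or tube.

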